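# Take the snap cover off a dust filter box

## Task

Open the small grinding-dust filter box on the bench: squeeze the cover's springy snap tab inward, push the squeezed cover home towards the ledge at its other end so that the hook lets go, and keep the tab pressed while you lift that end out of its catch; then draw the cover out from under the ledge and set it down flat, right way up, in the cream tray, without dropping it. Squeeze the tab and pry the cover gently, well under 25 N, as the plastic cracks, and leave the vase, the mug and the screwdriver where they are.

Things in the scene. Friction and masses are not known exactly. Their poses are not given: they have to be found in the camera images.
- case: Fixed grey plastic filter box, 160 x 120 x 60 mm (x, y, z), open-topped, white pleated filter inside. Origin: centre of its underside on the bench; z up, x along its long side from the tab end to the ledge end. Walls 4 mm thick, tops at z = 60 mm. A black inlet stub, 48 mm in diameter, sticks 35 mm out of the +x end.
- catch (a point): Middle of the inner edge of the box's catch lip, on its top (x = -67, z = 60 mm in the box). The lip is 8 mm thick and 32 mm wide; the tab's hook sits 1.5 mm beneath it, overlapping it by 7 mm. Squeezed, the cover creeps about 4 mm to -x: the hook catches. With the tab held in, the tab end must rise 20 mm or more (0.16 rad of tilt) to bring the hook above the lip. Axes as the box's.
- ledge (a point): Middle of the lower inner edge of the ledge at the box's +x end (x = 67, z = 68 mm in the box); 90 mm wide, 5 mm thick. It overhangs the cover's +x edge by 8 mm with 3 mm of room above it; a stop behind it lets the cover move 2.5 mm more to +x. The cover can tilt 0.25 rad about that edge. Hook above the lip, it must then come 10 mm or more to -x; straight up it jams. Axes as the box's.
- cover: Loose grey plastic cover on the box, 153 x 118 mm, plate 5 mm thick, about 135 g. Origin: plate's underside, mid-width, 78 mm from the tab-end edge and 75 mm from the ledge-end edge, 60 mm above the box's origin when seated; x from tab end to ledge end, z up. Two skirts under it and the tab's hook reach 17.5 mm below the plate; it stands level on them on a flat floor.
- tab: Snap tab of the cover: upright blade 4 mm thick, 30 mm wide, from 17.5 mm below to 38 mm above the plate's underside, hook at its foot pointing to -x. Origin: middle of its outer (-x) face level with the plate's underside, at x = -66 mm of the cover when relaxed. Springs inward (+x) by up to 7.5 mm: 3 N starts it, 14.3 N at the stop; fully in, it frees the hook if the cover is pushed home to +x. Cracks at 25 N.
- cover_grip (a point): Point on the cover midway between the tab's outer face and the far face of the 5 mm thick, 40 mm wide upright rib behind it (36 mm apart along the cover's x, 28.5 mm squeezed), half-way up: 16.5 mm above the plate's top, as much below the tops of tab and rib; 48 mm from the cover's origin. Pinching tab and rib together presses the tab in and holds the cover. Axes as the cover's.
- tray: Fixed cream plastic tray, open at the top, 280 x 200 mm (x, y), 45 mm high, walls and floor 5 mm. Origin: centre of its underside on the bench.
- vase: Bystander: amber glass vase, 80 mm in diameter, 150 mm high, origin under its centre.
- mug: Bystander: white mug, 76 mm in diameter, 85 mm high, origin under its centre.
- driver: Bystander: screwdriver lying on the bench, black handle.
There are look-alikes about, which are no part of the job. What is shaped like the cover but pink is not meant. Leave any blue look-alike of the case alone.

How it is judged:
On the way, in this order (a step that is already met when the one before it is completed fails the run):
1. The fingers press the tab inward by at least 3.5 mm while the cover is still on the box (x of tab in the frame of cover above -0.0625 m and contact force between the fingers and tab above 3 N and z of cover in the frame of case below 0.072 m), for 0.1 s.
2. The cover is lifted off, clear of the box (z of cover in the frame of case above 0.082 m and contact force between cover and case below 0.1 N), for 0.1 s.
At the end, for the whole second after the job is handed in: The cover stands on the tray's floor inside the tray, level to 0.12 rad and right way up (its origin no more than 30 mm above the tray's underside and within 100 mm in x and 80 mm in y of the tray's centre), at rest and released (x of cover in the frame of tray between -0.1 and 0.1 m and y of cover in the frame of tray between -0.08 and 0.08 m and z of cover in the frame of tray below 0.03 m and angle between cover's own z axis and vertical below 0.12 rad and linear speed of cover below 0.02 m/s); the robot touches nothing.
It fails at once if The tab is squeezed with more than 25 N and cracks (contact force between the fingers and tab above 25 N).
It fails at once if The cover is forced against the box with more than 25 N (contact force between cover and case above 25 N).
It fails at once if The cover is dropped or thrown (moves faster than 0.6 m/s while out of the fingers) (contact force between the fingers and cover below 0.1 N and linear speed of cover above 0.6 m/s).
It fails at once if The vase, the mug or the screwdriver is moved by more than 30 mm, or the vase or mug tipped (distance of any of vase, mug, driver from where it was at the start of the episode above 0.03 m or angle between any of vase, mug's own z axis and vertical above 0.3 rad).
It also fails if it takes over 58 s, if anything falls off the work surface, if the arm or the gripper's body presses on something with over 40 N, if the wrist force passes 120 N, or if a joint passes its speed limit or range.

## Robot

A 6-joint arm with a two-finger parallel gripper is mounted at the origin on the work surface. World frame = base frame: x ahead of the robot, y to its left, z up, the work surface at z = 0. Lengths are in m, angles in rad, forces in N, time in s.
With the tool pointing down it reaches from about 0.35 to 0.975 m from the base axis. Payload 4.9 kg.
Tool frame: the origin (TCP) lies midway between the tips of the shut fingers; the grasp point (between the pads) lies 19 mm behind it; z points along the fingers, y is the line along which they close (so a half turn about z gives the same grasp; the last joint's range is limited). The gripper opens to 85 mm and grips with 20 to 120 N. Pads are 22 mm wide; open, the fingers measure 114 mm over their backs; the gripper's body (76 mm by 85 mm) begins 54 mm behind the grasp point. The pads swing forward as they close: fully open they stand 13 mm farther back than shut.
Start: joints at [1.181, 0.053, 1.613, -0, 1.476, -0.119], TCP at [0.167, 0.602, 0.231] pointing down, gripper open.
Joint ranges: [-3.01, 3.01], [-1.01, 2.22], [0.06, 2.58], [-1.02, 4.17], [0.09, 2.62], [-3.14, 3.14]. Speed limits (rad/s): [2.57, 2.57, 3.14, 3.14, 3.14, 3.14].

## Interface

Orientations are given as a rotation vector (axis times angle).
In Python, from station import ctrl gives the robot as it stands.
- The arm moves only by the shell command python3 -m handwheel 'ROWS' [FORCE]. ROWS is JSON, a list of rows, each an object with "gripper": the gripper command: -1 is fully open, 1 is shut, values between are in proportion; "offset": the shift along the tool's x, y, z in mm, a list of three; "rotation": the turn, a rotation vector about the tool's x, y, z in rad, a list of three. A call has exactly 8 rows; each row is the pose to reach, as a shift and turn from the pose commanded when the call began, along the tool's axes at that moment; what a row does not reach only later rows make up. A row lasts 1/8 s, in which the tool goes at most 62.5 mm and 10.7 degrees, less where a joint would pass 70% of its speed; a pose out of reach is approached as far as the arm can. A call with a gripper value outside its range is refused whole. The fingers move at their own pace and stop on an object; FORCE is the grip in N (left out, the last holds). Time passes only in rows, so rows that repeat a pose let the fingers close, or fill a call up. It gives the time, the measured TCP pose, the force, the opening and the grip force at its end, in the units of the state.
- ctrl.get_obs(): the state, without advancing time (a new reading comes with each control period).
- ctrl.get_image(name): name is "scene" or "top" or "wrist"; returns a dict with "image" (480x640x3 uint8, red, green, blue), "fovy" (degrees; the focal length in pixels is half the picture's height over the tangent of half this angle, whatever the lens; pixels are square), "cx", "cy" (the principal point, pixels), "k1" (the pictures are not rectified: a ray, as slopes to the right and down, at radius r is drawn at 1 + k1 r^2 times it, then the intrinsics apply), "xyz" and "attitude" of the camera in the world. Camera axes: x right, y up, looking along -z (the intrinsics and any distortion apply to the point x, -y, -z); pixel columns grow to the right and rows downward; lengths in m; the calibration is good to about 2 mm. A picture is of the moment at which its call begins. There is no depth.
- ctrl.finish_job(): hands the job in; it is judged then, once.
The state is a dict: "t": time; "q": joint angles; "dq": joint speeds; "effort": joint torques, N m; "tool_pos": TCP position; "tool_rot": TCP orientation; "contact_force": force on the tool from outside, world axes, zero at the start; "wrist_torque": the same for the moment, N m; "opening": finger opening in m; "grip_force": force on a finger pad.
Only numpy, scipy, OpenCV 4.12 (cv2) and the standard library are available. Lean on these libraries where they do the work, as an engineer would, in place of code of your own. Each camera call takes 0.05 s, during which the arm holds its last target. There are 200 camera calls.

## Working session

There is one attempt and no reset: what is moved stays moved. The work goes in short steps, Python scripts to look and compute and a shell command to move; the robot and the scene stay as the last step left them, time stands still between calls to the robot, and variables do not carry over. Pictures are saved under pics/ and viewed, at most 11 in all, crops included, and the job is handed in when it is done.

```bash
ls; mkdir -p pics
cat > h.py <<'E'
import numpy as np, cv2
from scipy.spatial.transform import Rotation as R
from station import ctrl
def grab(n,f):
    d=ctrl.get_image(n); cv2.imwrite('pics/'+f+'.png',d['image'][:,:,::-1]); np.save('pics/'+f+'.npy',d,allow_pickle=True); return d
def load(f): return np.load('pics/'+f+'.npy',allow_pickle=True).item()
def rot(d):
    a=np.array(d['attitude'],float)
    return a if a.shape==(3,3) else (R.from_rotvec(a) if a.size==3 else R.from_quat(a)).as_matrix()
def K(d):
    f=240/np.tan(np.radians(d['fovy'])/2); return np.array([[f,0,d['cx']],[0,f,d['cy']],[0,0,1.]])
def ray(d,uv):
    p=cv2.undistortPoints(np.array([[uv]],float),K(d),np.array([d['k1'],0,0,0,0.]))[0,0]
    return np.array(d['xyz']),rot(d)@np.array([p[0],-p[1],-1])
def onz(d,uv,z):
    o,v=ray(d,uv); return o+v*(z-o[2])/v[2]
def proj(d,P):
    c=rot(d).T@(np.array(P)-d['xyz']); s=np.array([c[0],-c[1]])/-c[2]; s=s*(1+d['k1']*(s@s)); k=K(d); return k[:2,:2]@s+k[:2,2]
E
python3 - <<'E'
from h import *
for n in('scene','top'):
    d=grab(n,n+'0'); print(n,{k:v for k,v in d.items() if k!='image'})
print(ctrl.get_obs())
a=[cv2.imread(f'pics/{n}0.png') for n in('scene','top')]
E
```

```text
pics
scene {'fovy': 50.16602833837287, 'cx': 317.3206298041106, 'cy': 235.4940482287165, 'k1': -0.1524556200189943, 'xyz': array([1.28865067, 0.36065322, 0.90656397]), 'attitude': array([0.51939547, 0.83321394, 1.87127444])}
top {'fovy': 56.236818180297234, 'cx': 315.25561506260715, 'cy': 235.52565266724096, 'k1': -0.06190979613350668, 'xyz': array([ 0.39342505, -0.00962224,  1.41572696]), 'attitude': array([ 0.07513144, -0.06955645, -1.54873201])}
{'t': 0.1, 'q': array([ 1.18100614e+00,  5.33457535e-02,  1.61417814e+00,  1.64122500e-05,
        1.47601069e+00, -1.19027952e-01]), 'dq': array([ 0.00024196, -0.00149141, -0.00161789,  0.00219611, -0.00294946,
       -0.00195841]), 'effort': array([ 1.18274302e-04, -3.94905460e+01, -3.71362031e+01, -9.49013088e-05,
        3.99417986e-03,  1.60332888e-05]), 'tool_pos': array([0.166958  , 0.60169011, 0.23013911]), 'tool_rot': array([-4.23948484e-01, -3.11234534e+00,  2.94526537e-03]), 'contact_force': array([-0.32011294,  0.1143118 , -0.40421398]), 'wrist_torque': array([-0.03213261,  0.00622771,  0.0054545 ]), 'grip_force': 0.0, 'opening': 0.08559920700270562}
```

View pics/top0.png

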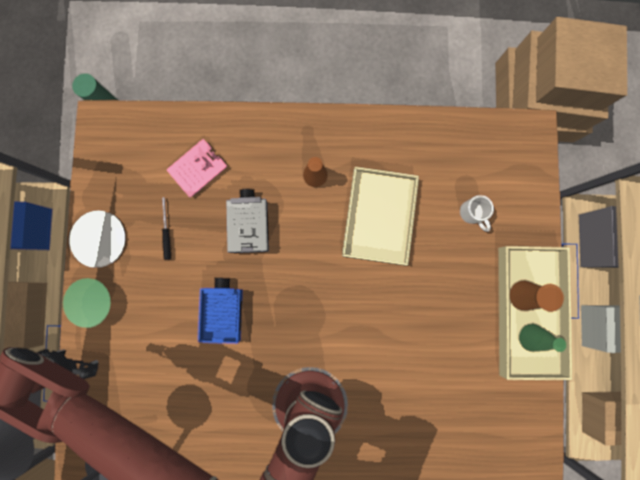

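View pics/scene0.png

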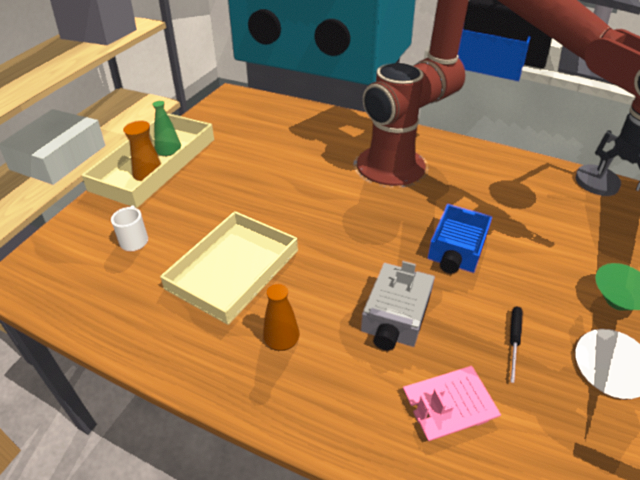

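The candidates in the top view are: grey box with grey cover at (247,225), the blue look-alike box at (220,313), the pink cover at (197,168), the empty cream tray at (381,216), and a larger cream box holding bottles at (535,310). I pick the grey box, whose tab end is towards the robot near (248,245) and whose stub is at (247,193), and the empty cream tray. The vase is at (315,172), the mug at (480,210) and the driver at (167,230).

Run:
```python
from h import *
d=load('top0'); im=d['image']; hsv=cv2.cvtColor(im,cv2.COLOR_RGB2HSV)
m=((hsv[:,:,1]<40)&(hsv[:,:,2]>90)).astype(np.uint8)
m2=np.zeros_like(m); m2[180:265,215:280]=m[180:265,215:280]
t=((hsv[:,:,0]>20)&(hsv[:,:,0]<35)&(hsv[:,:,1]>25)&(hsv[:,:,2]>150)).astype(np.uint8)
t2=np.zeros_like(t); t2[150:280,335:430]=t[150:280,335:430]
for mm,z in((m2,.065),(t2,.045)):
    c=max(cv2.findContours(mm,0,1)[0],key=cv2.contourArea); r=cv2.minAreaRect(c); b=cv2.boxPoints(r)
    P=np.array([onz(d,p,z) for p in b]); print(r,cv2.contourArea(c)); print(P.round(3)); print('centre',P.mean(0).round(4),'sides',np.linalg.norm(np.roll(P,-1,0)-P,axis=1).round(3),np.degrees(np.arctan2(*(np.roll(P,-1,0)-P)[:,1::-1].T[:2])).round(1))
print('stub end',onz(d,(247,190),.03),'vase base',onz(d,(315,180),0.),'pink',onz(d,(197,168),0))
crop=cv2.resize(im[170:280,190:300],None,fx=5,fy=5,interpolation=cv2.INTER_CUBIC); cv2.imwrite('pics/c1.png',crop[:,:,::-1])
```

```text
((246.48944091796875, 224.1836700439453), (54.769588470458984, 39.47808074951172), 88.09085083007812) 2022.5
[[0.63  0.272 0.065]
 [0.636 0.151 0.065]
 [0.469 0.141 0.065]
 [0.462 0.26  0.065]]
centre [0.5492 0.2059 0.065 ] sides [0.121 0.167 0.119 0.168] [ -87.  -176.3   93.1    4.2]
((380.7764892578125, 215.89212036132812), (66.3058853149414, 90.30766296386719), 7.883139610290527) 5739.5
[[ 0.459 -0.086  0.045]
 [ 0.738 -0.12   0.045]
 [ 0.714 -0.325  0.045]
 [ 0.435 -0.287  0.045]]
centre [ 0.5867 -0.2043  0.045 ] sides [0.281 0.207 0.282 0.203] [ -7.  -96.7 172.1  83.3]
stub end [0.66064184 0.2136602  0.03      ] vase base [0.70321047 0.00136888 0.        ] pink [0.73569046 0.38345924 0.        ]
```

View pics/c1.png

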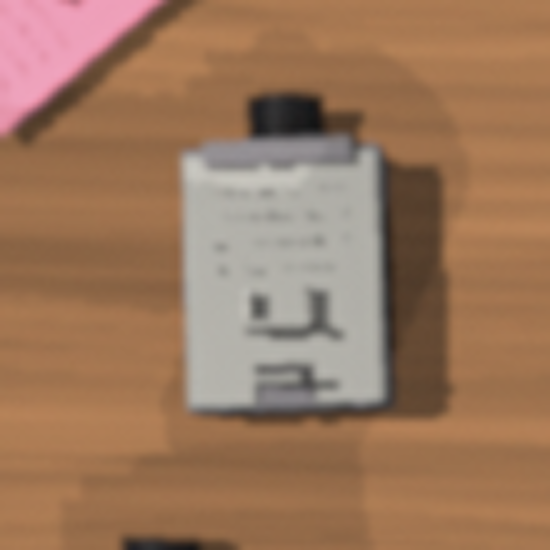

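```bash
cat >> h.py <<'E'
def tool(yaw,pitch=0):
    c,s=np.cos(yaw),np.sin(yaw); M=np.array([[-s,c,0],[c,s,0],[0,0,-1.]]).T
    return R.from_rotvec(pitch*np.array([-s,c,0])).as_matrix()@M   # pitch>0: tab end up
def plan(pos,M,p0=None,M0=None):
    o=ctrl.get_obs()
    p0=o['tool_pos'] if p0 is None else p0; M0=R.from_rotvec(o['tool_rot']).as_matrix() if M0 is None else M0
    print('off',(M0.T@(np.array(pos)-p0)*1000).round(1),'rot',R.from_matrix(M0.T@M).as_rotvec().round(4))
E
python3 - <<'E'
from h import *
M=tool(np.radians(3.5)); plan([.50,.203,.22],M)
E
```

```text
off [-427.5 -295.1   10.6] rot [-1.8000e-03  1.0000e-03  1.2389e+00]
```

```bash
r='';python3 -m handwheel '[{"gripper":-1,"offset":[-50,-35,0],"rotation":[0,0,0.15]},{"gripper":-1,"offset":[-100,-69,0],"rotation":[0,0,0.3]},{"gripper":-1,"offset":[-150,-104,0],"rotation":[0,0,0.45]},{"gripper":-1,"offset":[-200,-138,5],"rotation":[0,0,0.6]},{"gripper":-1,"offset":[-250,-173,5],"rotation":[0,0,0.75]},{"gripper":-1,"offset":[-300,-207,5],"rotation":[0,0,0.9]},{"gripper":-1,"offset":[-350,-242,10],"rotation":[0,0,1.05]},{"gripper":-1,"offset":[-400,-276,10],"rotation":[0,0,1.2]}]' 20
python3 - <<'E'
from h import *
plan([.50,.203,.20],tool(np.radians(3.5)))
E
```

```text
t: 1.1
tool_pos: [0.4793, 0.2274, 0.2205]
tool_rot: [-2.113, -2.324, 0.001]
contact_force: [-0.0, 0.4, 0.3]
opening: 0.0855
grip_force: 0.0
off [-26.3  18.4  20.4] rot [-0.001   0.      0.0338]
```

```bash
python3 -m handwheel '[{"gripper":-1,"offset":[-26,18,20],"rotation":[0,0,0.034]},{"gripper":-1,"offset":[-26,18,20],"rotation":[0,0,0.034]},{"gripper":-1,"offset":[-26,18,20],"rotation":[0,0,0.034]},{"gripper":-1,"offset":[-26,18,20],"rotation":[0,0,0.034]},{"gripper":-1,"offset":[-26,18,20],"rotation":[0,0,0.034]},{"gripper":-1,"offset":[-26,18,20],"rotation":[0,0,0.034]},{"gripper":-1,"offset":[-26,18,20],"rotation":[0,0,0.034]},{"gripper":-1,"offset":[-26,18,20],"rotation":[0,0,0.034]}]'
python3 - <<'E'
from h import *
d=grab('wrist','w1'); print({k:v for k,v in d.items() if k!='image'}); print(ctrl.get_obs()['tool_pos'])
c=np.array([.549,.206,0]);y=np.radians(3.5);e=np.array([np.cos(y),np.sin(y),0])
for n,x,z in(('tabtop',-.066,.098),('ribtop',-.030,.098),('ledge',.067,.073)): print(n,proj(d,c+e*x+[0,0,z]))
E
```

```text
t: 2.1
tool_pos: [0.4992, 0.2053, 0.2013]
tool_rot: [-2.147, -2.294, -0.0]
contact_force: [0.4, 0.3, 0.2]
opening: 0.0852
grip_force: 0.0
{'fovy': 59.4212809288518, 'cx': 316.27161441077874, 'cy': 236.5932917357599, 'k1': 0.00492999862103726, 'xyz': array([0.49410073, 0.2756614 , 0.34373982]), 'attitude': array([-0.28146975, -0.00931009,  0.06603577])}
[0.49925896 0.20522078 0.20131486]
tabtop [290.28356384 239.29926949]
ribtop [349.3547213  239.60493396]
ledge [492.09820837 229.67760541]
```

View pics/w1.png

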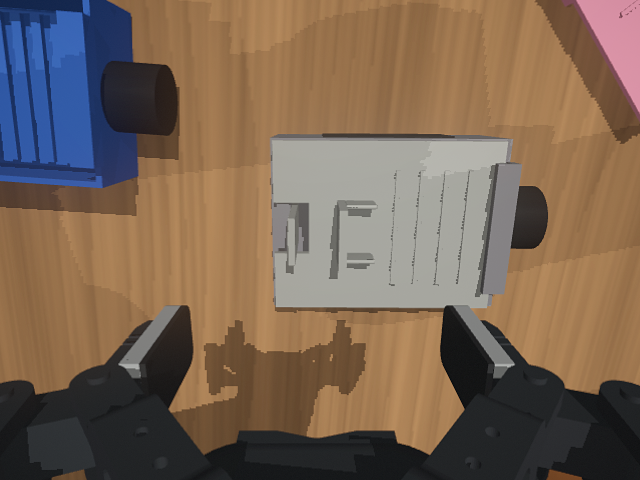

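The wrist view shows the grey cover with the tab blade at about (292,245), the rib at about (336,240), the ledge at (502,230) and the stub at (530,217). I'll take a close crop.

Run:
```python
from h import *
im=load('w1')['image'][180:300,260:400]; cv2.imwrite('pics/c2.png',cv2.resize(im,None,fx=5,fy=5,interpolation=cv2.INTER_NEAREST)[:,:,::-1])
```

```text
(no output)
```

View pics/c2.png

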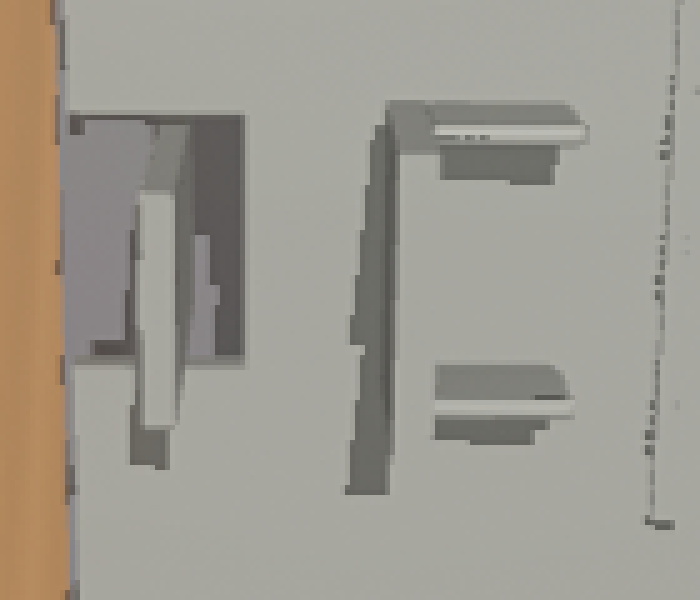

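Run:
```python
from h import *
d=load('w1'); 
C=lambda u,v:(260+u/5,180+v/5)
def seg(n,a,b,z):
    A,B=onz(d,a,z),onz(d,b,z); v=B-A; print(n,A[:2].round(4),B[:2].round(4),'len',np.linalg.norm(v).round(4),'ang',np.degrees(np.arctan2(v[1],v[0])).round(2))
seg('tab outer',C(142,428),C(138,190),.098)
seg('tab inner',C(178,428),C(177,190),.098)
seg('rib far',C(433,455),C(436,153),.098)
seg('hole top',C(70,113),C(245,115),.065)
seg('hole right',C(245,365),C(245,115),.065)
im=d['image']; g=cv2.cvtColor(im,cv2.COLOR_RGB2HSV)
m=((g[:,:,1]<30)&(g[:,:,2]>140)).astype(np.uint8)
for u in (290,330,400,450):
    v=np.where(m[100:330,u])[0]; print(u,v.min()+100,v.max()+100)
for v in (160,180,290,300):
    u=np.where(m[v,230:540])[0]; print('row',v,u.min()+230,u.max()+230)
```

```text
tab outer [0.4828 0.1849] [0.4809 0.2152] len 0.0304 ang 93.66
tab inner [0.4873 0.1852] [0.4855 0.2155] len 0.0304 ang 93.25
rib far [0.5191 0.1837] [0.5162 0.2221] len 0.0385 ang 94.42
hole top [0.4694 0.2171] [0.493  0.2184] len 0.0236 ang 3.15
hole right [0.4952 0.183 ] [0.493  0.2184] len 0.0355 ang 93.53
290 140 306
330 141 306
400 139 307
450 139 304
row 160 272 509
row 180 272 490
row 290 275 475
row 300 276 487
```

Run:
```python
from h import *
d=load('w1'); C=lambda u,v:(260+u/5,180+v/5)
y=np.radians(3.5);ex=np.array([np.cos(y),np.sin(y)]);ey=np.array([-ex[1],ex[0]]);g=np.array([.4998,.2015])
for z in(.07,.075,.08,.085,.098):
    print(z,[((onz(d,C(*p),z)[:2]-g)@np.array([ex,ey]).T*1000).round(1) for p in((433,140),(588,140),(433,398),(573,398))])
t=g+.004*ex
plan([t[0],t[1],.12],tool(y)); plan([t[0],t[1],.066],tool(y))
```

```text
0.07 [array([19.3, 15.1]), array([39.9, 15.2]), array([ 20.2, -21.2]), array([ 39.5, -21.1])]
0.075 [array([18.9, 16.2]), array([39.1, 16.3]), array([ 19.8, -19.4]), array([ 38.7, -19.3])]
0.08 [array([18.5, 17.2]), array([38.4, 17.3]), array([ 19.4, -17.7]), array([ 38. , -17.6])]
0.085 [array([18.2, 18.3]), array([37.6, 18.4]), array([ 19. , -15.9]), array([ 37.3, -15.8])]
0.098 [array([17.2, 21.1]), array([35.7, 21.2]), array([ 18. , -11.4]), array([ 35.3, -11.3])]
off [-3.8  4.3 81.3] rot [0.    0.    0.005]
off [ -3.8   4.3 135.3] rot [0.    0.    0.005]
```

```bash
python3 -m handwheel '[{"gripper":-0.35,"offset":[-4,4,20],"rotation":[0,0,0.005]},{"gripper":-0.35,"offset":[-4,4,40],"rotation":[0,0,0.005]},{"gripper":-0.35,"offset":[-4,4,60],"rotation":[0,0,0.005]},{"gripper":-0.35,"offset":[-4,4,80],"rotation":[0,0,0.005]},{"gripper":-0.35,"offset":[-4,4,100],"rotation":[0,0,0.005]},{"gripper":-0.35,"offset":[-4,4,115],"rotation":[0,0,0.005]},{"gripper":-0.35,"offset":[-4,4,125],"rotation":[0,0,0.005]},{"gripper":-0.35,"offset":[-4,4,130],"rotation":[0,0,0.005]}]' 20
python3 -m handwheel '[{"gripper":-0.25,"offset":[0,0,3],"rotation":[0,0,0]},{"gripper":-0.15,"offset":[0,0,5],"rotation":[0,0,0]},{"gripper":-0.1,"offset":[0,0,5],"rotation":[0,0,0]},{"gripper":-0.05,"offset":[0,0,5],"rotation":[0,0,0]},{"gripper":0,"offset":[0,0,5],"rotation":[0,0,0]},{"gripper":0.05,"offset":[0,0,5],"rotation":[0,0,0]},{"gripper":0.1,"offset":[0,0,5],"rotation":[0,0,0]},{"gripper":0.1,"offset":[0,0,5],"rotation":[0,0,0]}]'
python3 - <<'E'
from h import *
grab('wrist','w2')
E
```

```text
t: 3.15
tool_pos: [0.5035, 0.2015, 0.0708]
tool_rot: [-2.153, -2.288, 0.0]
contact_force: [-0.9, 0.8, -0.7]
opening: 0.0575
grip_force: 0.0
t: 4.15
tool_pos: [0.5034, 0.2015, 0.0663]
tool_rot: [-2.152, -2.288, 0.0]
contact_force: [-2.0, -0.2, 0.9]
opening: 0.0383
grip_force: 0.8
```

View pics/w2.png

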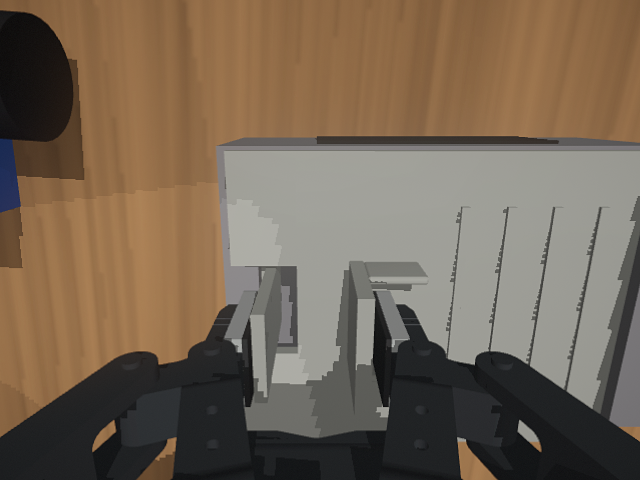

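The left finger touches the tab's outer face near (250,350), and the right pad at (378,350) is a few mm off the rib. The pads are well placed between the gussets. Next I squeeze gradually.

```bash
python3 -m handwheel '[{"gripper":0.12,"offset":[0,0,0],"rotation":[0,0,0]},{"gripper":0.14,"offset":[0,0,0],"rotation":[0,0,0]},{"gripper":0.16,"offset":[0,0,0],"rotation":[0,0,0]},{"gripper":0.18,"offset":[0,0,0],"rotation":[0,0,0]},{"gripper":0.2,"offset":[0,0,0],"rotation":[0,0,0]},{"gripper":0.22,"offset":[0,0,0],"rotation":[0,0,0]},{"gripper":0.22,"offset":[0,0,0],"rotation":[0,0,0]},{"gripper":0.22,"offset":[0,0,0],"rotation":[0,0,0]}]' 20
```

```text
t: 5.2
tool_pos: [0.5041, 0.2015, 0.0665]
tool_rot: [2.152, 2.288, 0.002]
contact_force: [1.6, -1.0, 0.8]
opening: 0.0332
grip_force: 7.2
```

```bash
python3 -m handwheel '[{"gripper":0.24,"offset":[0,0,0],"rotation":[0,0,0]},{"gripper":0.26,"offset":[0,0,0],"rotation":[0,0,0]},{"gripper":0.28,"offset":[0,0,0],"rotation":[0,0,0]},{"gripper":0.3,"offset":[0,0,0],"rotation":[0,0,0]},{"gripper":0.32,"offset":[0,0,0],"rotation":[0,0,0]},{"gripper":0.34,"offset":[0,0,0],"rotation":[0,0,0]},{"gripper":0.34,"offset":[0,0,0],"rotation":[0,0,0]},{"gripper":0.34,"offset":[0,0,0],"rotation":[0,0,0]}]' 20
```

```text
t: 6.2
tool_pos: [0.5043, 0.2016, 0.067]
tool_rot: [2.152, 2.287, 0.002]
contact_force: [4.3, -0.0, 5.0]
opening: 0.0286
grip_force: 15.8
```

```bash
python3 -m handwheel '[{"gripper":0.34,"offset":[0,0,-1],"rotation":[0,0,0]},{"gripper":0.34,"offset":[0,0.5,-1],"rotation":[0,0,0]},{"gripper":0.34,"offset":[0,1,-1],"rotation":[0,0,0]},{"gripper":0.34,"offset":[0,1.5,-1],"rotation":[0,0,0]},{"gripper":0.34,"offset":[0,2,-1],"rotation":[0,0,0]},{"gripper":0.34,"offset":[0,2.5,-1],"rotation":[0,0,0]},{"gripper":0.34,"offset":[0,3,-1],"rotation":[0,0,0]},{"gripper":0.34,"offset":[0,3,-1],"rotation":[0,0,0]}]' 20
```

```text
t: 7.2
tool_pos: [0.5041, 0.2016, 0.0668]
tool_rot: [-2.15, -2.285, 0.008]
contact_force: [-5.9, -0.2, 8.8]
opening: 0.0285
grip_force: 10.9
```

```bash
python3 -m handwheel '[{"gripper":0.34,"offset":[0,0,-0.5],"rotation":[0,0,0]},{"gripper":0.34,"offset":[0,0,-1],"rotation":[0,0,0]},{"gripper":0.34,"offset":[0,0,-1.5],"rotation":[0,0,0]},{"gripper":0.34,"offset":[0,0,-2],"rotation":[0,0,0]},{"gripper":0.34,"offset":[0,0,-2],"rotation":[0,0,0]},{"gripper":0.34,"offset":[0,0,-2],"rotation":[0,0,0]},{"gripper":0.34,"offset":[0,0,-2],"rotation":[0,0,0]},{"gripper":0.34,"offset":[0,0,-2],"rotation":[0,0,0]}]' 20
python3 - <<'E'
from h import *
o=ctrl.get_obs(); print(o['contact_force'],o['wrist_torque'],o['effort'].round(2)); grab('wrist','w3')
E
```

```text
t: 8.2
tool_pos: [0.5064, 0.2016, 0.0692]
tool_rot: [-2.153, -2.288, 0.0]
contact_force: [-0.8, -0.6, -1.6]
opening: 0.0287
grip_force: 13.7
[-0.8416966  -0.60603178 -1.56872538] [0.02368646 0.09496175 0.00813553] [-2.000e-02 -3.485e+01 -3.397e+01 -1.000e-02 -1.500e-01  0.000e+00]
```

View pics/w3.png

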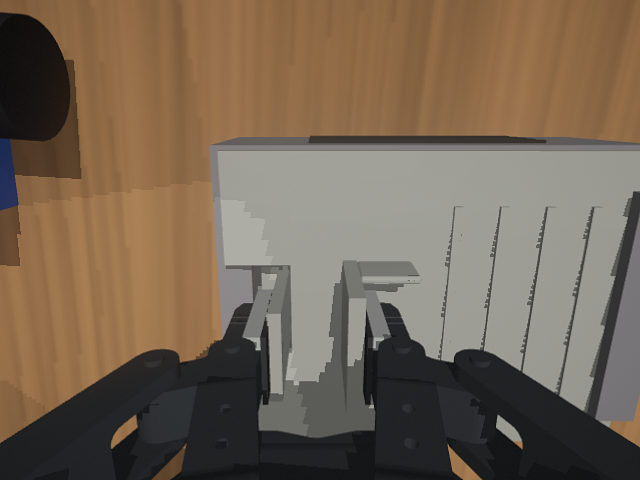

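Fingertips had been resting on the plate. They are now clear and the tab is fully in at a 28.7 mm opening. The cover has moved about 2.9 mm to +x, so it is home. I start the tilt gently.

```bash
python3 -m handwheel '[{"gripper":0.35,"offset":[0,0.5,0],"rotation":[0,0,0]},{"gripper":0.35,"offset":[0,0.7,-1],"rotation":[0.01,0,0]},{"gripper":0.35,"offset":[0,0.8,-2],"rotation":[0.02,0,0]},{"gripper":0.35,"offset":[0,0.9,-3.5],"rotation":[0.03,0,0]},{"gripper":0.35,"offset":[0,1,-4.7],"rotation":[0.04,0,0]},{"gripper":0.35,"offset":[0,1,-6],"rotation":[0.05,0,0]},{"gripper":0.35,"offset":[0,1,-6],"rotation":[0.05,0,0]},{"gripper":0.35,"offset":[0,1,-6],"rotation":[0.05,0,0]}]' 20
```

```text
t: 9.25
tool_pos: [0.5069, 0.2017, 0.075]
tool_rot: [-2.128, -2.262, 0.059]
contact_force: [-4.6, -0.7, 0.7]
opening: 0.0279
grip_force: 14.6
```

```bash
python3 -m handwheel '[{"gripper":0.35,"offset":[0,0.1,-3],"rotation":[0.025,0,0]},{"gripper":0.35,"offset":[0,0.2,-6],"rotation":[0.05,0,0]},{"gripper":0.35,"offset":[0,0.4,-9],"rotation":[0.075,0,0]},{"gripper":0.35,"offset":[0,0.7,-11.9],"rotation":[0.1,0,0]},{"gripper":0.35,"offset":[0,1.1,-14.8],"rotation":[0.125,0,0]},{"gripper":0.35,"offset":[0,1.6,-17.7],"rotation":[0.15,0,0]},{"gripper":0.35,"offset":[0,1.6,-17.7],"rotation":[0.15,0,0]},{"gripper":0.35,"offset":[0,1.6,-17.7],"rotation":[0.15,0,0]}]' 20
python3 - <<'E'
from h import *
grab('scene','s2'); im=load('s2')['image'][220:380,320:480]; cv2.imwrite('pics/c3.png',cv2.resize(im,None,fx=3.7,fy=3.7,interpolation=cv2.INTER_CUBIC)[:,:,::-1])
E
```

```text
t: 10.25
tool_pos: [0.5099, 0.2018, 0.0926]
tool_rot: [-2.054, -2.183, 0.219]
contact_force: [-2.2, -0.5, -7.1]
opening: 0.0278
grip_force: 21.6
```

View pics/c3.png

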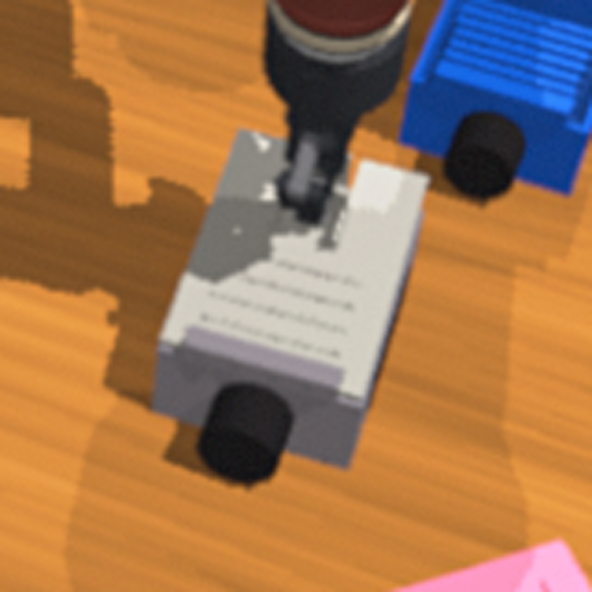

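The scene shows the cover tilted, its tab end up and its +x edge under the ledge. Grip force has crept up to 21.6 N, so I ease the squeeze and the height slightly.

```bash
python3 -m handwheel '[{"gripper":0.34,"offset":[0,0,0.3],"rotation":[0,0,0]},{"gripper":0.335,"offset":[0,-0.3,0.6],"rotation":[0,0,0]},{"gripper":0.335,"offset":[0,-0.5,1],"rotation":[0,0,0]},{"gripper":0.335,"offset":[0,-0.5,1],"rotation":[0,0,0]},{"gripper":0.335,"offset":[0,-0.5,1],"rotation":[0,0,0]},{"gripper":0.335,"offset":[0,-0.5,1],"rotation":[0,0,0]},{"gripper":0.335,"offset":[0,-0.5,1],"rotation":[0,0,0]},{"gripper":0.335,"offset":[0,-0.5,1],"rotation":[0,0,0]}]' 20
```

```text
t: 11.3
tool_pos: [0.5097, 0.2019, 0.0923]
tool_rot: [-2.054, -2.183, 0.218]
contact_force: [0.1, -0.2, -3.5]
opening: 0.0285
grip_force: 14.1
```

```bash
python3 -m handwheel '[{"gripper":0.335,"offset":[0,-1,0.2],"rotation":[0,0,0]},{"gripper":0.335,"offset":[0,-2,0.4],"rotation":[0,0,0]},{"gripper":0.335,"offset":[0,-3,0.6],"rotation":[0,0,0]},{"gripper":0.335,"offset":[0,-4,0.8],"rotation":[0,0,0]},{"gripper":0.335,"offset":[0,-5,1],"rotation":[0,0,0]},{"gripper":0.335,"offset":[0,-6,1.2],"rotation":[0,0,0]},{"gripper":0.335,"offset":[0,-7,1.4],"rotation":[0,0,0]},{"gripper":0.335,"offset":[0,-8,1.6],"rotation":[0,0,0]}]' 20
```

```text
t: 12.3
tool_pos: [0.5011, 0.2013, 0.0921]
tool_rot: [-2.053, -2.183, 0.219]
contact_force: [-0.5, -0.9, -0.6]
opening: 0.0284
grip_force: 14.0
```

```bash
python3 -m handwheel '[{"gripper":0.335,"offset":[0,-1.5,0.2],"rotation":[0,0,0]},{"gripper":0.335,"offset":[0,-3,0.4],"rotation":[0,0,0]},{"gripper":0.335,"offset":[0,-4.5,0.7],"rotation":[0,0,0]},{"gripper":0.335,"offset":[0,-6,1],"rotation":[0,0,0]},{"gripper":0.335,"offset":[0,-7.5,1.2],"rotation":[0,0,0]},{"gripper":0.335,"offset":[0,-9,1.5],"rotation":[0,0,0]},{"gripper":0.335,"offset":[0,-10.5,1.7],"rotation":[0,0,0]},{"gripper":0.335,"offset":[0,-12,1.9],"rotation":[0,0,0]}]' 20
```

```text
t: 13.3
tool_pos: [0.489, 0.2006, 0.0926]
tool_rot: [-2.053, -2.183, 0.219]
contact_force: [0.3, 0.1, -1.6]
opening: 0.0282
grip_force: 14.0
```

```bash
python3 -m handwheel '[{"gripper":0.335,"offset":[0,-0.6,-3],"rotation":[0,0,0]},{"gripper":0.335,"offset":[0,-1.6,-8],"rotation":[0,0,0]},{"gripper":0.335,"offset":[0,-3,-15],"rotation":[0,0,0]},{"gripper":0.335,"offset":[0,-5,-25],"rotation":[0,0,0]},{"gripper":0.335,"offset":[0,-8,-39],"rotation":[0,0,0]},{"gripper":0.335,"offset":[0,-11,-54],"rotation":[0,0,0]},{"gripper":0.335,"offset":[0,-14,-68],"rotation":[0,0,0]},{"gripper":0.335,"offset":[0,-16,-78],"rotation":[0,0,0]}]' 20
python3 - <<'E'
from h import *
yt=np.radians(-7.5);ex=np.array([np.cos(yt),np.sin(yt)])
# grip centre squeezed is .04425 behind the cover origin; cover origin -> tray centre
t=np.array([.5867,-.2043])-ex*.044
for z in(.172,.08,.034): plan([t[0],t[1],z],tool(yt))
E
```

```text
t: 14.3
tool_pos: [0.4893, 0.2006, 0.1737]
tool_rot: [-2.054, -2.183, 0.217]
contact_force: [0.7, -0.7, -1.7]
opening: 0.0285
grip_force: 14.0
off [-401.7   29.1   -4.2] rot [-0.198   0.0188  0.1913]
off [-401.8   47.3   86. ] rot [-0.198   0.0188  0.1913]
off [-401.8   56.3  131. ] rot [-0.198   0.0188  0.1913]
```

Run:
```python
from h import *
plan([.455,.09,.215],tool(np.radians(0)))
plan([.45,0,.22],tool(np.radians(-3)))
```

```text
off [-108.3  -48.3  -32.5] rot [-0.1985  0.0058  0.0608]
off [-197.9  -59.6  -35.3] rot [-0.1984  0.011   0.113 ]
```

```bash
python3 -m handwheel '[{"gripper":0.335,"offset":[-12,-8,-6],"rotation":[-0.025,0,0.01]},{"gripper":0.335,"offset":[-34,-18,-14],"rotation":[-0.05,0,0.02]},{"gripper":0.335,"offset":[-60,-30,-24],"rotation":[-0.08,0,0.04]},{"gripper":0.335,"offset":[-90,-42,-30],"rotation":[-0.11,0.003,0.05]},{"gripper":0.335,"offset":[-120,-50,-33],"rotation":[-0.14,0.005,0.07]},{"gripper":0.335,"offset":[-150,-54,-35],"rotation":[-0.17,0.007,0.085]},{"gripper":0.335,"offset":[-176,-57,-35],"rotation":[-0.19,0.009,0.1]},{"gripper":0.335,"offset":[-198,-60,-35],"rotation":[-0.198,0.011,0.113]}]' 20
python3 - <<'E'
from h import *
yt=np.radians(-7.5);ex=np.array([np.cos(yt),np.sin(yt)]);t=np.array([.5867,-.2043])-ex*.044
plan([t[0],t[1],.16],tool(yt))
d=grab('wrist','w4')
E
```

```text
t: 15.3
tool_pos: [0.4487, -0.0011, 0.2187]
tool_rot: [-2.279, -2.161, 0.002]
contact_force: [0.1, -0.2, -0.6]
opening: 0.0286
grip_force: 13.9
off [-192.1  104.8   58.7] rot [-0.0014  0.0005  0.0777]
```

View pics/w4.png

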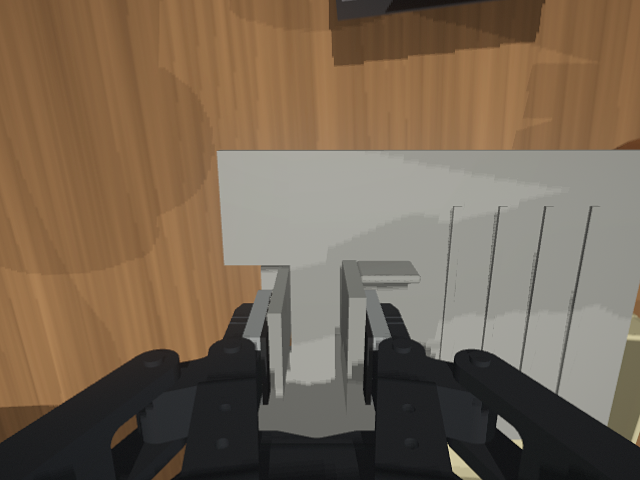

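The cover is held level in the fingers, off the box, with the vase edge just visible at (630,145). I move sideways first, then forward over the tray.

```bash
python3 -m handwheel '[{"gripper":0.335,"offset":[-25,0,0],"rotation":[0,0,0.01]},{"gripper":0.335,"offset":[-60,2,0],"rotation":[0,0,0.02]},{"gripper":0.335,"offset":[-95,12,0],"rotation":[0,0,0.035]},{"gripper":0.335,"offset":[-130,35,10],"rotation":[0,0,0.05]},{"gripper":0.335,"offset":[-160,60,20],"rotation":[0,0,0.06]},{"gripper":0.335,"offset":[-180,82,35],"rotation":[0,0,0.07]},{"gripper":0.335,"offset":[-190,98,50],"rotation":[0,0,0.075]},{"gripper":0.335,"offset":[-192,105,59],"rotation":[0,0,0.078]}]' 20
python3 - <<'E'
from h import *
d=grab('top','t2'); grab('wrist','w5')
yt=np.radians(-7.5);ex=np.array([np.cos(yt),np.sin(yt)]);t=np.array([.5867,-.2043])-ex*.044
plan([t[0],t[1],.034],tool(yt))
im=d['image'][130:300,310:480]; cv2.imwrite('pics/c4.png',cv2.resize(im,None,fx=3.5,fy=3.5,interpolation=cv2.INTER_CUBIC)[:,:,::-1])
E
```

```text
t: 16.35
tool_pos: [0.544, -0.1975, 0.1582]
tool_rot: [-2.36, -2.069, 0.003]
contact_force: [0.7, 0.4, -1.5]
opening: 0.0288
grip_force: 13.8
off [ -1.9   0.4 123.9] rot [-0.0045 -0.0006  0.0009]
```

View pics/c4.png

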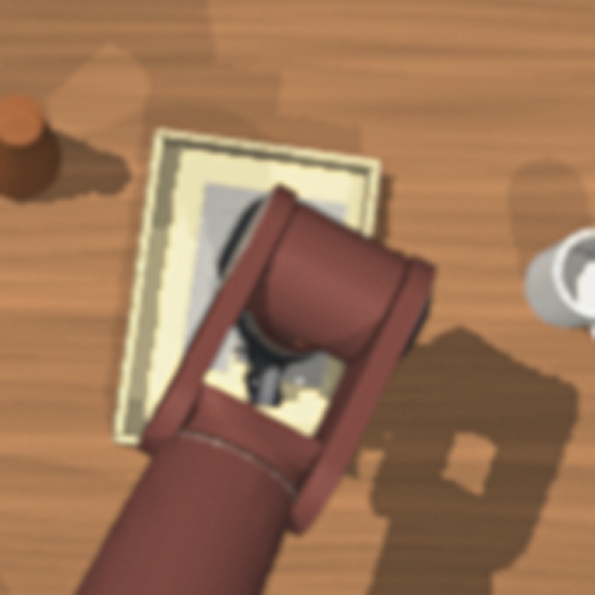

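The cover is over the tray, well inside the rim. Tray corners in the crop are (158,130), (380,160) and (115,440), with the cover around (270,280). I lower it.

```bash
python3 -m handwheel '[{"gripper":0.335,"offset":[-2,0,12],"rotation":[-0.004,0,0]},{"gripper":0.335,"offset":[-2,0,32],"rotation":[-0.004,0,0]},{"gripper":0.335,"offset":[-2,0,54],"rotation":[-0.004,0,0]},{"gripper":0.335,"offset":[-2,0,76],"rotation":[-0.004,0,0]},{"gripper":0.335,"offset":[-2,0,95],"rotation":[-0.004,0,0]},{"gripper":0.335,"offset":[-2,0,108],"rotation":[-0.004,0,0]},{"gripper":0.335,"offset":[-2,0,116],"rotation":[-0.004,0,0]},{"gripper":0.335,"offset":[-2,0,120],"rotation":[-0.004,0,0]}]' 20
python3 -m handwheel '[{"gripper":0.335,"offset":[0,0,0.5],"rotation":[0,0,0]},{"gripper":0.335,"offset":[0,0,1],"rotation":[0,0,0]},{"gripper":0.335,"offset":[0,0,1.5],"rotation":[0,0,0]},{"gripper":0.335,"offset":[0,0,2],"rotation":[0,0,0]},{"gripper":0.335,"offset":[0,0,2.5],"rotation":[0,0,0]},{"gripper":0.335,"offset":[0,0,3],"rotation":[0,0,0]},{"gripper":0.335,"offset":[0,0,3.5],"rotation":[0,0,0]},{"gripper":0.335,"offset":[0,0,4],"rotation":[0,0,0]}]' 20
```

```text
t: 17.45
tool_pos: [0.5436, -0.1996, 0.0391]
tool_rot: [2.36, 2.071, 0.002]
contact_force: [-0.2, -0.2, -2.2]
opening: 0.0284
grip_force: 13.8
t: 18.45
tool_pos: [0.5434, -0.1995, 0.0353]
tool_rot: [2.36, 2.071, 0.002]
contact_force: [-0.5, 0.1, -1.4]
opening: 0.0282
grip_force: 13.8
```

```bash
python3 -m handwheel '[{"gripper":0.335,"offset":[0,0,0.5],"rotation":[0,0,0]},{"gripper":0.335,"offset":[0,0,1],"rotation":[0,0,0]},{"gripper":0.335,"offset":[0,0,1.5],"rotation":[0,0,0]},{"gripper":0.335,"offset":[0,0,2],"rotation":[0,0,0]},{"gripper":0.335,"offset":[0,0,2.5],"rotation":[0,0,0]},{"gripper":0.335,"offset":[0,0,3],"rotation":[0,0,0]},{"gripper":0.335,"offset":[0,0,3.5],"rotation":[0,0,0]},{"gripper":0.335,"offset":[0,0,3.5],"rotation":[0,0,0]}]' 20
```

```text
t: 19.45
tool_pos: [0.5434, -0.1995, 0.0318]
tool_rot: [2.36, 2.071, 0.002]
contact_force: [0.8, 0.1, -1.6]
opening: 0.0282
grip_force: 13.8
```

```bash
python3 -m handwheel '[{"gripper":0.335,"offset":[0,0,0.3],"rotation":[0,0,0]},{"gripper":0.335,"offset":[0,0,0.6],"rotation":[0,0,0]},{"gripper":0.335,"offset":[0,0,0.9],"rotation":[0,0,0]},{"gripper":0.335,"offset":[0,0,1.2],"rotation":[0,0,0]},{"gripper":0.335,"offset":[0,0,1.5],"rotation":[0,0,0]},{"gripper":0.335,"offset":[0,0,1.5],"rotation":[0,0,0]},{"gripper":0.335,"offset":[0,0,1.5],"rotation":[0,0,0]},{"gripper":0.335,"offset":[0,0,1.5],"rotation":[0,0,0]}]' 20
```

```text
t: 20.45
tool_pos: [0.5434, -0.1995, 0.0303]
tool_rot: [2.36, 2.071, 0.002]
contact_force: [-1.0, 0.5, -1.2]
opening: 0.0285
grip_force: 13.8
```

```bash
python3 -m handwheel '[{"gripper":0.335,"offset":[0,0,0.3],"rotation":[0,0,0]},{"gripper":0.335,"offset":[0,0,0.6],"rotation":[0,0,0]},{"gripper":0.335,"offset":[0,0,0.9],"rotation":[0,0,0]},{"gripper":0.335,"offset":[0,0,1.2],"rotation":[0,0,0]},{"gripper":0.335,"offset":[0,0,1.5],"rotation":[0,0,0]},{"gripper":0.335,"offset":[0,0,1.8],"rotation":[0,0,0]},{"gripper":0.335,"offset":[0,0,2],"rotation":[0,0,0]},{"gripper":0.335,"offset":[0,0,2],"rotation":[0,0,0]}]' 20
```

```text
t: 21.45
tool_pos: [0.5435, -0.1996, 0.0295]
tool_rot: [2.36, 2.071, 0.001]
contact_force: [-4.9, 2.1, 7.7]
opening: 0.0284
grip_force: 15.2
```

```bash
python3 -m handwheel '[{"gripper":0.335,"offset":[0,0,-0.4],"rotation":[0,0,0]},{"gripper":0.3,"offset":[0,0,-0.8],"rotation":[0,0,0]},{"gripper":0.25,"offset":[0,0,-1],"rotation":[0,0,0]},{"gripper":0.2,"offset":[0,0,-1],"rotation":[0,0,0]},{"gripper":0.15,"offset":[0,0,-1],"rotation":[0,0,0]},{"gripper":0.05,"offset":[0,0,-1],"rotation":[0,0,0]},{"gripper":-0.1,"offset":[0,0,-1],"rotation":[0,0,0]},{"gripper":-0.2,"offset":[0,0,-1],"rotation":[0,0,0]}]' 20
python3 -m handwheel '[{"gripper":-0.3,"offset":[0,0,-1],"rotation":[0,0,0]},{"gripper":-0.3,"offset":[0,0,-5],"rotation":[0,0,0]},{"gripper":-0.3,"offset":[0,0,-12],"rotation":[0,0,0]},{"gripper":-0.3,"offset":[0,0,-25],"rotation":[0,0,0]},{"gripper":-0.3,"offset":[0,0,-45],"rotation":[0,0,0]},{"gripper":-0.3,"offset":[0,0,-70],"rotation":[0,0,0]},{"gripper":-0.3,"offset":[0,0,-100],"rotation":[0,0,0]},{"gripper":-0.3,"offset":[0,0,-130],"rotation":[0,0,0]}]' 20
python3 - <<'E'
from h import *
d=grab('scene','s3'); im=d['image'][190:370,120:360]; cv2.imwrite('pics/c5.png',cv2.resize(im,None,fx=3,fy=3,interpolation=cv2.INTER_CUBIC)[:,:,::-1])
E
```

```text
t: 22.45
tool_pos: [0.5435, -0.1995, 0.0294]
tool_rot: [2.36, 2.071, 0.002]
contact_force: [0.6, 0.1, 0.8]
opening: 0.0511
grip_force: 0.0
t: 23.45
tool_pos: [0.5434, -0.1995, 0.162]
tool_rot: [2.358, 2.07, 0.003]
contact_force: [-0.0, 1.3, -0.6]
opening: 0.0557
grip_force: 0.0
```

View pics/c5.png

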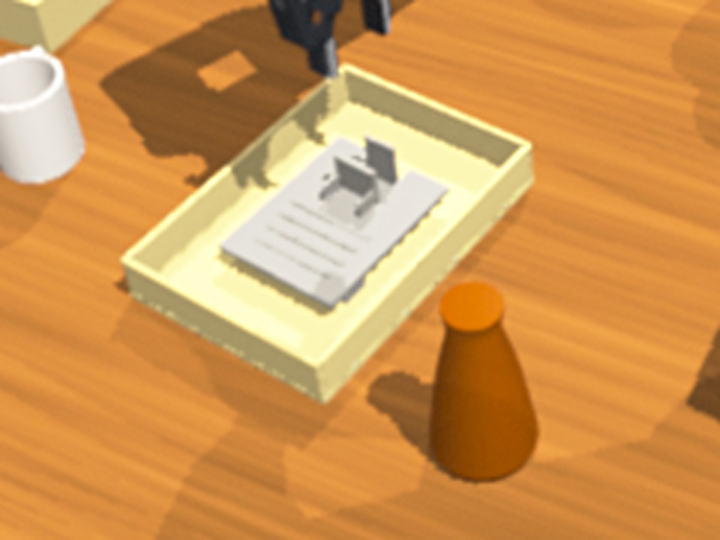

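The cover stands flat and upright in the middle of the tray (crop 335,225). It is released, the gripper is clear, and the vase and mug look undisturbed.

```bash
python3 -c "
from station import ctrl
print(ctrl.finish_job())"
```

```text
the job is handed in; nothing more can be done
None
```

I opened the filter box and set its cover down flat, right way up, near the middle of the cream tray; then I handed the job in at about 23.5 s, with the highest grip reading 21.6 N, though no verdict came back.

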